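# Find the bowed board of a book cover with a straightedge and weight it

## Task

One of the two boards of the empty book cover lying open on the bench has bowed upwards while drying. Find out which with the straightedge: lay it lengthwise along the middle of a board, let go, and press gently on its left end and then on its right end to feel whether it rocks. Then lay the straightedge back on the bench, clear of the cover, and set the pressing weight down upright on the middle of the board that is bowed.

Things in the scene. Friction and masses are not known exactly. Their poses are not given: they have to be found in the camera images.
- cover: Empty hardback book cover in blue cloth, open, cloth side up, fixed: 292 mm along its x (away from the robot), 200 mm along its y (to the robot's left), turned up to 0.25 rad. Origin: centre of its underside, on the bench. Two boards, each 130 mm (x) by 200 mm (y), either side of a low spine strip along y. Exactly one board is bowed; which one varies and no pose tells it.
- board_near (a point): Middle of the board nearer to the robot, at a flat board's top, 6 mm above the bench. A bowed board is rigid: along the cover's y its top is a shallow arc, 10 mm above the bench in the middle, 6 mm at its two short edges; straight along x.
- board_far (a point): Middle of the board farther from the robot, at a flat board's top, 6 mm above the bench (4 mm more if it is the bowed one).
- straightedge: Loose steel straightedge, 0.34 to 0.52 kg: blade 190 mm along its x, 36 mm wide, 4 mm thick, with a grip rib 12 mm wide along its whole middle line, top of rib 16 mm above the underside. Origin: middle of the underside; z up. Pick it up by the rib near the middle. Laid lengthwise on a board its x runs along the cover's y (either way round); left is the cover's +y end.
- edge_end_a (a point): Top of the straightedge's rib, 75 mm from its middle towards its +x end: a place to press, fingers shut, with 3 to 25 N for about half a second. On the flat board the straightedge stays put. On the bowed one it balances level until an end is pressed: that end sinks 1.5 to 2 mm, the other rises 3 to 5 mm; let go, it rolls back.
- edge_end_b (a point): The same towards its -x end, 75 mm from the middle. The boards are hard: on the flat one force builds up within a few tenths of a millimetre (come down slowly, in small steps); on the bowed one the roll starts at under 1 N and takes 3 to 6 N to run its way.
- weight: Loose grey turned pressing weight, 0.35 to 0.65 kg: body 48 mm in diameter and 29 mm high, with a knob 18 mm in diameter on top, 46 mm high in all. Origin: centre of its underside; z up. Grasp it across the body or by the knob; set it down, do not drop it.
- bone_folder: Bystander, leave alone: bone folder (flat pointed tool), 151 x 22 x 8 mm, on the bench between robot and cover. Origin: centre of its underside.
- paste_pot: Bystander, leave alone: white paste pot, 65 mm in diameter, 44 mm high, at the back left. Origin: centre of its underside.
- tin_red: Bystander, leave alone: round flat tin, 60 mm in diameter, 25 mm high, at the back right. Origin: centre of its underside.
Things that resemble listed ones, but are neither listed nor needed, are in the scene too. What is shaped like the weight but black or red is not meant.

How it is judged:
By the outcome, as a careful person would: the job done as asked, in the order asked, and still so for the second after the job is handed in, with the robot touching nothing.
It also fails if it takes over 72 s, if anything falls off the work surface, if the arm or the gripper's body presses on something with over 40 N, if the wrist force passes 120 N, or if a joint passes its speed limit or range.

## Robot

A 7-joint arm with a two-finger parallel gripper is mounted at the origin on the work surface; the furniture and walls round the work are solid. World frame = base frame: x ahead of the robot, y to its left, z up, the work surface at z = 0. Lengths are in m, angles in rad, forces in N, time in s.
With the tool pointing down it reaches from about 0.425 to 0.925 m from the base axis. Payload 6.8 kg.
Tool frame: the origin (TCP) lies on the centre line of the jaws, within the pads' length; the fingertips stand bot.tip_reach ahead of it and the grasp point (between the pads) lies 3 mm ahead of it (bot.tip_reach is the distance from the TCP to the fingertips, in m); z points along the fingers, y is the line along which they close (so a half turn about z gives the same grasp; the last joint's range is limited). The gripper opens to 85 mm and grips with 20 to 120 N. Pads are 22 mm wide; open, the fingers measure 114 mm over their backs; the gripper's body (76 mm by 85 mm) begins 54 mm behind the grasp point. The pads swing forward as they close: fully open they stand 13 mm farther back than shut.
Start: joints at [1.001, 0.477, 0.022, 1.555, -0.011, 1.109, -0.083], TCP at [0.301, -0.604, 0.253] pointing down, gripper open.
Joint ranges: [-2.96, 2.96], [-0.34, 2.1], [-1.41, 1.46], [0.24, 2.44], [-1.37, 4.51], [0.17, 1.92], [-2.96, 2.96]. Speed limits (rad/s): [2.39, 2.39, 3.14, 3.14, 3.14, 3.14, 3.14].

## Interface

Orientations are given as a unit quaternion [w, x, y, z].
In Python, from station import bot gives the robot as it stands.
- The arm moves only by the tool jog_arm, never from a script. Its argument "deltas" is a list of rows, each a list of 7 numbers: the shift along the world's x, y, z in m, then the turn, a rotation vector about the world's x, y, z in rad, then the opening, from 0 (shut) to 1 (fully open). In form: [[x, y, z, rx, ry, rz, grip], ...]. A call has 1 to 10 rows; each row shifts and turns the commanded pose from where the row before left it; what a row does not reach is not made up. A row lasts 1/10 s, in which the tool goes at most 50 mm and 8.59 degrees, less where a joint would pass 70% of its speed; a pose out of reach is approached as far as the arm can. A call with a gripper value outside its range is refused whole. The fingers move at their own pace and stop on an object; "newtons" is the grip in N (left out, the last holds). Time passes only in rows, so rows that do not move let the fingers close. It gives the time, the measured TCP pose, the force, the opening and the grip force at its end, in the units of the state.
- bot.get_obs(): the state, without advancing time (a new reading comes with each control period).
- bot.read_camera(name): name is "scene" or "side" or "wrist"; returns a dict with "img" (420x560x3 uint8, red, green, blue), "K" (3x3 intrinsics, pixels), "eye" and "attitude" of the camera in the world. Camera axes: x right, y down, z forward; pixel columns grow to the right and rows downward; lengths in m; the calibration is good to about 2 mm. A picture is of the moment at which its call begins. There is no depth.
- bot.hand_in(): hands the job in; it is judged then, once.
The state is a dict: "t": time; "q": joint angles; "joint_vel": joint speeds; "joint_torque": joint torques, N m; "eef_pos": TCP position; "tool_rot": TCP orientation; "contact_force": force on the tool from outside, world axes, zero at the start; "torque": the same for the moment, N m; "gripper_width": opening from 0.0 (shut) to 1.0 (fully open); "grasp_force": force on a finger pad.
Only numpy, scipy, OpenCV 4.12 (cv2) and the standard library are available. Lean on these libraries where they do the work, as an engineer would, in place of code of your own. Each camera call takes 0.05 s, during which the arm holds its last target. There are 200 camera calls.

## Working session

There is one attempt and no reset: what is moved stays moved. The work goes in short steps, Python scripts to look and compute and a tool call to move; the robot and the scene stay as the last step left them, time stands still between calls to the robot, and variables do not carry over. Pictures are saved under pics/ and viewed, at most 10 in all, crops included, and the job is handed in when it is done.

Besides the shell and the picture viewer there is one more tool, called after ">>>" as name([rows], argument=value, ...), one row to a line, values as JSON. jog_arm: Moves the arm, as the interface text tells. Its arguments: {"type":"object","properties":{"deltas":{"type":"array"},"newtons":{"type":"number"}},"required":["deltas"]}

```bash
mkdir -p pics; cat > h.py <<'E'
import numpy as np, cv2
from scipy.spatial.transform import Rotation as R
from station import bot
def cam(n):
    c=bot.read_camera(n); return c
def rot(c):
    a=np.array(c['attitude'],float)
    return a if a.shape==(3,3) else R.from_quat(a[[1,2,3,0]]).as_matrix()
def ray(c,uv,z):
    d=rot(c)@np.linalg.inv(c['K'])@np.array([uv[0],uv[1],1.]); e=np.array(c['eye'])
    return e+d*(z-e[2])/d[2]
def proj(c,p):
    q=np.array(c['K'])@(rot(c).T@(np.array(p)-c['eye'])); return q[:2]/q[2]
def save(c,n): cv2.imwrite('pics/'+n,c['img'][:,:,::-1])
E
python3 - <<'E'
from h import *
for n in ['scene','side']:
    c=cam(n); save(c,n+'0.png'); print(n,c['eye'],c['attitude'],c['K'])
    np.save(n+'.npy',c,allow_pickle=True)
print(bot.tip_reach,bot.get_obs())
E
```

```text
scene [0.13232266 0.78595795 0.98175789] [ 0.08725217 -0.23699176  0.90488455 -0.34264548] [[480.44805313   0.         267.70372693]
 [  0.         480.44805313 207.07944588]
 [  0.           0.           1.        ]]
side [ 0.43638673 -1.19541585  0.9651988 ] [-0.45830426  0.88817983 -0.02533771  0.02125573] [[498.49400861   0.         280.98029029]
 [  0.         498.49400861 205.70467206]
 [  0.           0.           1.        ]]
0.022 {'t': 0.1, 'q': array([ 1.00088731,  0.47773191,  0.02234128,  1.5563282 , -0.01152343,
        1.10928886, -0.08310598]), 'joint_vel': array([-1.23987417e-03, -6.22412386e-04,  2.08324859e-04, -2.69183457e-03,
       -7.07398842e-05, -1.10423402e-03, -1.23114794e-04]), 'joint_torque': array([ 5.97199207e-03, -5.97751665e+01,  1.61435187e+00, -2.81949538e+01,
        1.28787017e-02,  5.00676877e-03,  1.37606773e-05]), 'eef_pos': array([ 0.30054297, -0.60385882,  0.25242346]), 'tool_rot': array([-7.80154996e-04,  9.73458886e-01,  2.28860515e-01, -2.33192123e-04]), 'contact_force': array([-0.67185324,  0.1053177 ,  0.45938591]), 'torque': array([ 0.01610884, -0.01360197,  0.00818061]), 'grasp_force': 0.0, 'gripper_width': 0.9992997185265491}
```

View pics/scene0.png

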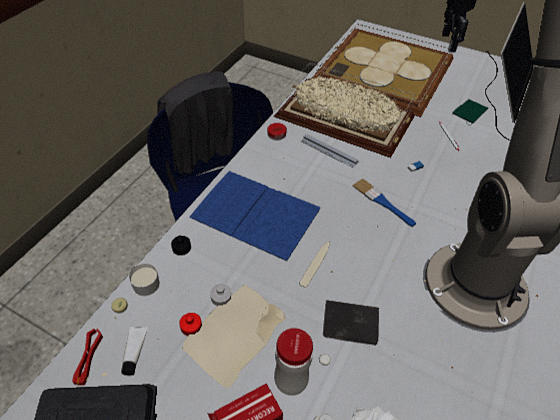

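View pics/side0.png

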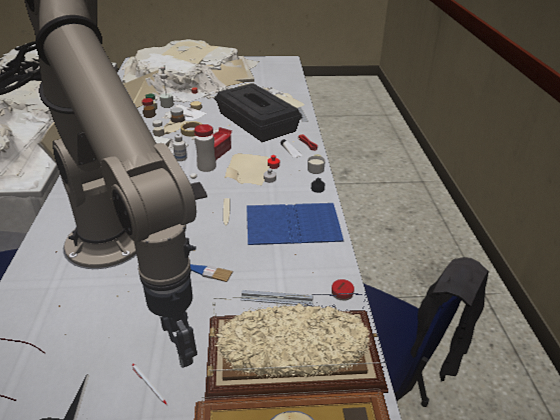

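Scene picture: cover centred near (256,215), straightedge at (330,150), grey weight at (221,294). The weight-shaped candidates are grey (221,294), black (181,245) and red (190,323). Grey fits the description, because black and red are ruled out. Next I measure and check an enlarged crop.

```bash
python3 - <<'E'
from h import *
cs={n:np.load(n+'.npy',allow_pickle=True).item() for n in ['scene','side']}
for n,c in cs.items():
    hsv=cv2.cvtColor(c['img'],cv2.COLOR_RGB2HSV)
    m=cv2.inRange(hsv,(105,110,40),(125,255,255)); m=cv2.morphologyEx(m,cv2.MORPH_CLOSE,np.ones((5,5)))
    k=max(cv2.findContours(m,0,2)[0],key=cv2.contourArea)
    w=np.array([ray(c,p[0],.006)[:2] for p in k],np.float32)
    print(n,'cover',cv2.minAreaRect(w))
    print('corners',cv2.boxPoints(cv2.minAreaRect(w)).round(3).tolist())
c=cs['scene']
for nm,uv,z in [('seA',(303,138),.0),('seB',(356,163),.0),('weight knob',(221,288),.046),('black',(181,238),.046),('tin',(277,130),.025),('folder',(315,264),.008),('brush',(380,200),.01)]: print(nm,ray(c,uv,z).round(3))
c2=cs['side']
for nm,uv,z in [('seA',(243,294),.008),('seB',(312,298),.008),('weight knob',(270,171),.046),('tin',(343,287),.025)]: print('side',nm,ray(c2,uv,z).round(3))
a=cv2.resize(cs['scene']['img'][265:345,165:265],None,fx=4,fy=4,interpolation=2)
b=cv2.resize(cs['scene']['img'][115:195,280:380],None,fx=4,fy=4,interpolation=2)
cv2.imwrite('pics/crop0.png',np.hstack([a,b])[:,:,::-1])
E
```

```text
scene cover ((0.5706726312637329, 0.0647164136171341), (0.29255497455596924, 0.19936096668243408), 0.5879032611846924)
corners [[0.4230000078678131, 0.16300000250339508], [0.42500001192092896, -0.035999998450279236], [0.7179999947547913, -0.032999999821186066], [0.7160000205039978, 0.16599999368190765]]
side cover ((0.5690744519233704, 0.0587817057967186), (0.28806376457214355, 0.20019744336605072), 0.5749891400337219)
corners [[0.42399999499320984, 0.15700000524520874], [0.4259999990463257, -0.0430000014603138], [0.7139999866485596, -0.03999999910593033], [0.7120000123977661, 0.1599999964237213]]
seA [ 0.596 -0.277  0.   ]
seB [ 0.409 -0.253  0.   ]
weight knob [0.505 0.329 0.046]
black [0.668 0.257 0.046]
tin [ 0.671 -0.244  0.025]
folder [0.357 0.14  0.008]
brush [ 0.292 -0.138  0.01 ]
side seA [ 0.411 -0.25   0.008]
side seB [ 0.592 -0.274  0.008]
side weight knob [0.508 0.308 0.046]
side tin [ 0.676 -0.255  0.025]
```

View pics/crop0.png

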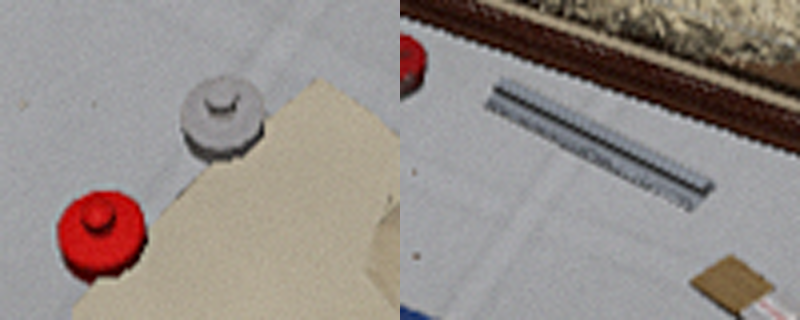

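The crop confirms the grey weight (knob at about scene (220,290), black and red excluded) and the ribbed straightedge running from (303,138) to (357,164). Moving above the straightedge for a closer look.

>>> jog_arm([
  [0.01,0.017,0,0,0,-0.03,1],
  [0.02,0.034,0,0,0,-0.06,1],
  [0.02,0.034,0,0,0,-0.06,1],
  [0.022,0.037,0,0,0,-0.065,1],
  [0.022,0.037,0,0,0,-0.065,1],
  [0.022,0.037,0,0,0,-0.065,1],
  [0.022,0.037,0,0,0,-0.065,1],
  [0.022,0.037,0,0,0,-0.065,1],
  [0.02,0.034,0,0,0,-0.06,1],
  [0.02,0.034,0,0,0,-0.06,1],
], newtons=40)

```text
t: 1.1
eef_pos: [0.5012, -0.2646, 0.253]
tool_rot: [-0.0, 0.998, -0.068, -0.0]
contact_force: [1.4, -0.8, -0.1]
gripper_width: 1.001
grasp_force: 0.0
```

```bash
python3 - <<'E'
from h import *
c=cam('wrist'); save(c,'w1.png'); np.save('w1.npy',c,allow_pickle=True)
o=bot.get_obs(); print(o['t'],o['eef_pos'],R.from_quat(o['tool_rot'][[1,2,3,0]]).as_matrix().round(3),c['eye'])
for p in [(.503,-.263,.016),(.596,-.277,0),(.409,-.253,0)]: print(proj(c,p))
E
```

```text
1.15 [ 0.50550379 -0.25685663  0.25304585] [[ 0.992 -0.129  0.002]
 [-0.129 -0.992  0.004]
 [ 0.001 -0.005 -1.   ]] [ 0.57875346 -0.27472638  0.37343658]
[280.50089765 172.45853397]
[281.55511598  89.50986715]
[282.72477737 238.91742632]
```

View pics/w1.png

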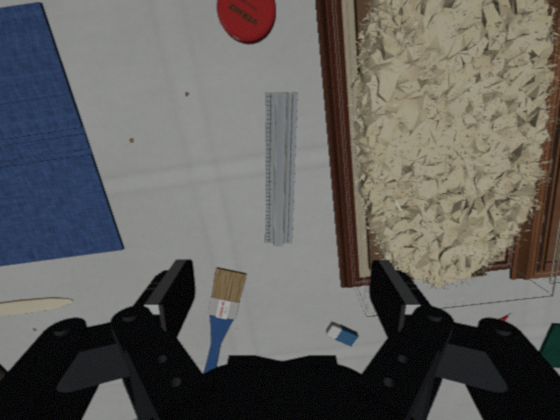

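Wrist picture: the straightedge runs from (281,93) to (279,245) and is nearly aligned with the tool. The cover's corner is at (122,248).

```bash
python3 - <<'E'
from h import *
c=np.load('w1.npy',allow_pickle=True).item()
a=(ray(c,(265.5,93),.004)+ray(c,(297.5,93),.004))/2; b=(ray(c,(265,243),.004)+ray(c,(292.5,243),.004))/2
print(a,b,np.linalg.norm(a-b),(a+b)/2,np.arctan2(a[1]-b[1],a[0]-b[0]))
print('rib', ray(c,(282,93),.016),ray(c,(279,245),.016))
print('cover corner',ray(c,(122,248),.006),ray(c,(41,4),.006))
print(bot.get_obs()['eef_pos'])
E
```

```text
[ 0.59210938 -0.27640522  0.004     ] [ 0.40562418 -0.24716051  0.004     ] 0.18876436305767466 [ 0.49886678 -0.26178287  0.004     ] -0.15555364424966991
rib [ 0.59160057 -0.27689971  0.016     ] [ 0.40838263 -0.24798262  0.016     ]
cover corner [ 0.42772804 -0.03847775  0.006     ] [ 0.7132981  -0.03801961  0.006     ]
[ 0.50550379 -0.25685663  0.25304585]
```

>>> jog_arm([
  [-0.001,0.001,-0.02,0,0,-0.026,0.4],
  [0,0,-0.04,0,0,0,0.4],
  [0,0,-0.045,0,0,0,0.4],
  [0,0,-0.04,0,0,0,0.4],
  [0,0,-0.03,0,0,0,0.4],
  [0,0,-0.02,0,0,0,0.4],
  [0,0,-0.01,0,0,0,0.4],
  [0,0,0,0,0,0,0.4],
  [0,0,0,0,0,0,0.4],
])

```text
t: 2.05
eef_pos: [0.5002, -0.2656, 0.049]
tool_rot: [0.0, 0.997, -0.08, 0.0]
contact_force: [-0.4, -0.2, -0.4]
gripper_width: 0.399
grasp_force: 0.0
```

>>> jog_arm([
  [0,0.003,-0.01,0,0,0,0.4],
  [0,0,-0.007,0,0,0,0.4],
  [0,0,-0.003,0,0,0,0.4],
  [0,0,0,0,0,0,0.05],
  [0,0,0,0,0,0,0.05],
  [0,0,0,0,0,0,0.05],
  [0,0,0,0,0,0,0.05],
  [0,0,0,0,0,0,0.05],
], newtons=60)

```text
t: 2.85
eef_pos: [0.4997, -0.2624, 0.0284]
tool_rot: [0.0, 0.997, -0.08, -0.0]
contact_force: [-0.6, -0.0, 0.2]
gripper_width: 0.116
grasp_force: 59.8
```

>>> jog_arm([
  [0,0,0.02,0,0,0,0.05],
  [0,0,0.03,0,0,0,0.05],
  [-0.001,0.03,0.03,0,0,-0.12,0.05],
  [-0.001,0.035,0,0,0,-0.14,0.05],
  [-0.001,0.035,0,0,0,-0.14,0.05],
  [-0.001,0.035,0,0,0,-0.14,0.05],
  [-0.001,0.035,0,0,0,-0.14,0.05],
  [-0.001,0.035,0,0,0,-0.14,0.05],
  [-0.001,0.035,0,0,0,-0.14,0.05],
  [-0.001,0.035,0,0,0,-0.14,0.05],
])

```text
t: 3.85
eef_pos: [0.4913, 0.0141, 0.1081]
tool_rot: [0.0, 0.807, -0.591, -0.0]
contact_force: [0.7, 0.6, -3.0]
gripper_width: 0.116
grasp_force: 59.4
```

>>> jog_arm([
  [-0.001,0.03,0,0,0,-0.14,0.05],
  [-0.001,0.018,0,0,0,-0.14,0.05],
  [0,0,0,0,0,-0.02,0.05],
  [0,0,0,0,0,0,0.05],
  [0,0,0,0,0,0,0.05],
  [0,0,0,0,0,0,0.05],
])

```text
t: 4.45
eef_pos: [0.4891, 0.052, 0.1069]
tool_rot: [0.002, 0.726, -0.687, -0.002]
contact_force: [-0.2, -1.0, -3.2]
gripper_width: 0.119
grasp_force: 59.4
```

```bash
python3 - <<'E'
from h import *
c=cam('wrist'); save(c,'w2.png'); np.save('w2.npy',c,allow_pickle=True)
o=bot.get_obs(); print(o['t'],o['eef_pos'],R.from_quat(o['tool_rot'][[1,2,3,0]]).as_matrix().round(3),o['q'].round(2),o['contact_force'])
E
```

```text
4.5 [0.48914419 0.05206981 0.10690015] [[ 0.055 -0.998 -0.005]
 [-0.999 -0.055  0.   ]
 [-0.001  0.005 -1.   ]] [-0.68  0.44  0.56  2.14 -0.38  0.67 -2.95] [-0.41709638 -0.51495291 -3.31237848]
```

View pics/w2.png

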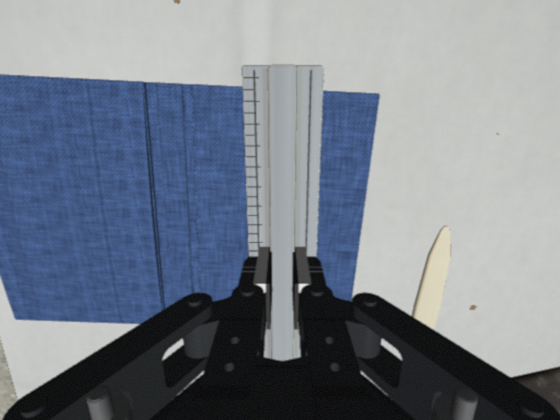

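Wrist picture: the straightedge is held, but joint 7 is at its limit (-2.95), about 0.05 rad short. Cover corners seen at (379,94) and (14,319). I'll turn the other way round.

>>> jog_arm([
  [0,0,0,0,0,0.147,0.05],
  [0,0,0,0,0,0.147,0.05],
  [0,0,0,0,0,0.147,0.05],
  [0,0,0,0,0,0.147,0.05],
  [0,0,0,0,0,0.147,0.05],
  [0,0,0,0,0,0.147,0.05],
  [0,0,0,0,0,0.147,0.05],
  [0,0,0,0,0,0.147,0.05],
  [0,0,0,0,0,0.147,0.05],
  [0,0,0,0,0,0.147,0.05],
])

```text
t: 5.5
eef_pos: [0.4893, 0.0522, 0.1071]
tool_rot: [0.003, 1.0, -0.02, 0.0]
contact_force: [0.2, -0.0, -4.0]
gripper_width: 0.117
grasp_force: 59.4
```

>>> jog_arm([
  [0,0,0,0,0,0.147,0.05],
  [0,0,0,0,0,0.147,0.05],
  [0,0,0,0,0,0.147,0.05],
  [0,0,0,0,0,0.147,0.05],
  [0,0,0,0,0,0.147,0.05],
  [0,0,0,0,0,0.147,0.05],
  [0,0,0,0,0,0.147,0.05],
  [0,0,0,0,0,0.147,0.05],
  [0,0,0,0,0,0.147,0.05],
  [0,0,0,0,0,0.147,0.05],
])

```text
t: 6.5
eef_pos: [0.4893, 0.0521, 0.1072]
tool_rot: [0.002, 0.755, 0.656, 0.002]
contact_force: [0.1, -0.1, -3.6]
gripper_width: 0.119
grasp_force: 59.4
```

>>> jog_arm([
  [0,0,0,0,0,0.147,0.05],
  [0,0,0,0,0,0,0.05],
  [0,0,0,0,0,0,0.05],
  [0,0,0,0,0,0,0.05],
  [0,0,0,0,0,0,0.05],
])

```text
t: 7.0
eef_pos: [0.4891, 0.0535, 0.1069]
tool_rot: [0.002, 0.707, 0.707, 0.002]
contact_force: [-0.1, -0.5, -3.2]
gripper_width: 0.119
grasp_force: 59.4
```

```bash
python3 - <<'E'
from h import *
c=np.load('w2.npy',allow_pickle=True).item()
for p in [(379,94),(352,298),(14,319),(0,75),(145,83),(160,300)]: print(p,ray(c,p,.006).round(4))
c=cam('wrist'); save(c,'w3.png'); np.save('w3.npy',c,allow_pickle=True)
m=cv2.inRange(cv2.cvtColor(c['img'],cv2.COLOR_RGB2HSV),(105,110,40),(125,255,255))
k=max(cv2.findContours(m,0,2)[0],key=cv2.contourArea)
ap=cv2.approxPolyDP(k,4,True)[:,0]
for p in ap: print(p,ray(c,p,.006).round(4))
o=bot.get_obs(); r=R.from_quat(o['tool_rot'][[1,2,3,0]]).as_matrix();print(o['t'],o['eef_pos'],r.round(3),o['q'].round(2),np.arctan2(r[1,0],r[0,0]))
E
```

```text
(379, 94) [ 0.4258 -0.0375  0.006 ]
(352, 298) [0.4238 0.1267 0.006 ]
(14, 319) [0.7147 0.1625 0.006 ]
(0, 75) [ 0.6821 -0.0354  0.006 ]
(145, 83) [ 0.5857 -0.0357  0.006 ]
(160, 300) [0.5873 0.1369 0.006 ]
[559  59] [0.6741 0.1622 0.006 ]
[187  61] [0.426  0.1608 0.006 ]
[208 295] [ 0.4264 -0.0205  0.006 ]
[213 301] [ 0.4303 -0.0265  0.006 ]
[230 296] [ 0.445  -0.0215  0.006 ]
[247 258] [0.4608 0.0145 0.006 ]
[239  66] [0.4604 0.1578 0.006 ]
[318  63] [0.5133 0.1597 0.006 ]
[325  72] [0.5182 0.1541 0.006 ]
[317 258] [0.5178 0.0144 0.006 ]
[332 294] [ 0.5318 -0.0198  0.006 ]
[351 301] [ 0.5484 -0.0268  0.006 ]
[368 292] [ 0.5623 -0.0179  0.006 ]
[399 309] [ 0.5906 -0.0351  0.006 ]
[541 307] [ 0.7136 -0.0334  0.006 ]
[559 264] [0.7175 0.0085 0.006 ]
7.05 [0.48912697 0.05367438 0.10688557] [[-0.001  1.     0.006]
 [ 1.     0.001 -0.   ]
 [-0.     0.006 -1.   ]] [-0.06  0.39 -0.21  2.1   0.14  0.65 -0.36] 1.5719900878480646
```

View pics/w3.png

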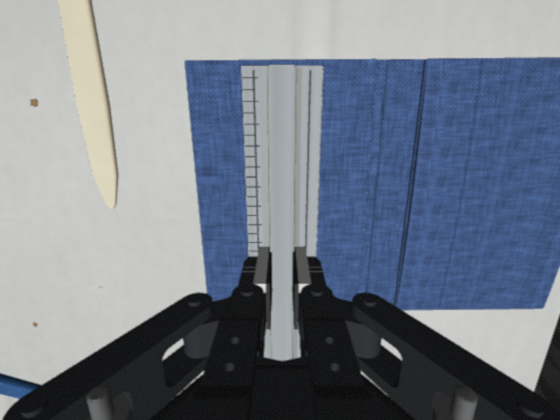

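Wrist picture: straightedge over the near board, far end at row 66, cover's left edge at row 60. I'll check where the straightedge sits in the grip.

```bash
python3 - <<'E'
from h import *
c=np.load('w3.npy',allow_pickle=True).item()
z=.1069-.0284
for p,h in [((282,65),.016),((282,66),.016),((243,67),.004),((282,360),.016)]: print(p,ray(c,p,z+h).round(4))
E
```

```text
(282, 65) [0.4888 0.1481 0.0945]
(282, 66) [0.4888 0.1477 0.0945]
(243, 67) [0.4718 0.1486 0.0825]
(282, 360) [ 0.4889 -0.0012  0.0945]
```

>>> jog_arm([
  [0,0.005,-0.01,0,0.006,0.006,0.05],
  [0,0.004,-0.02,0,0,0,0.05],
  [0,0,-0.015,0,0,0,0.05],
  [0,0,-0.01,0,0,0,0.05],
  [0,0,-0.006,0,0,0,0.05],
  [0,0,-0.003,0,0,0,0.05],
  [0,0,0,0,0,0,0.05],
  [0,0,0,0,0,0,0.05],
  [0,0,0,0,0,0,0.05],
])

```text
t: 7.95
eef_pos: [0.4896, 0.0627, 0.0434]
tool_rot: [0.0, 0.704, 0.71, 0.0]
contact_force: [0.5, -0.4, -3.9]
gripper_width: 0.117
grasp_force: 59.4
```

>>> jog_arm([
  [0,0,-0.001,0,0,0,0.05],
  [0,0,-0.001,0,0,0,0.05],
  [0,0,0,0,0,0,0.05],
])

```text
t: 8.25
eef_pos: [0.4891, 0.0627, 0.0408]
tool_rot: [-0.0, 0.704, 0.71, -0.0]
contact_force: [0.6, -0.4, -4.7]
gripper_width: 0.121
grasp_force: 59.4
```

Now fine descent to contact.

>>> jog_arm([
  [0,0,-0.001,0,0,0,0.05],
  [0,0,-0.001,0,0,0,0.05],
  [0,0,0,0,0,0,0.05],
  [0,0,0,0,0,0,0.05],
])

```text
t: 8.65
eef_pos: [0.489, 0.0627, 0.0388]
tool_rot: [-0.0, 0.704, 0.71, -0.0]
contact_force: [-0.2, -0.2, -2.8]
gripper_width: 0.116
grasp_force: 59.4
```

>>> jog_arm([
  [0,0,-0.001,0,0,0,0.05],
  [0,0,0,0,0,0,0.05],
  [0,0,0,0,0,0,0.05],
])

```text
t: 8.95
eef_pos: [0.4891, 0.0627, 0.0378]
tool_rot: [-0.0, 0.704, 0.71, -0.0]
contact_force: [0.5, -1.3, -4.1]
gripper_width: 0.12
grasp_force: 59.4
```

>>> jog_arm([
  [0,0,-0.001,0,0,0,0.05],
  [0,0,-0.001,0,0,0,0.05],
  [0,0,0,0,0,0,0.05],
  [0,0,0,0,0,0,0.05],
])

```text
t: 9.35
eef_pos: [0.489, 0.0627, 0.0358]
tool_rot: [-0.0, 0.704, 0.71, -0.0]
contact_force: [-1.1, -0.1, -3.2]
gripper_width: 0.121
grasp_force: 59.4
```

>>> jog_arm([
  [0,0,-0.0005,0,0,0,0.05],
  [0,0,-0.0005,0,0,0,0.05],
  [0,0,0,0,0,0,0.05],
])

```text
t: 9.65
eef_pos: [0.4891, 0.0627, 0.0348]
tool_rot: [-0.0, 0.704, 0.71, -0.0]
contact_force: [-0.1, -0.1, -3.1]
gripper_width: 0.117
grasp_force: 59.4
```

>>> jog_arm([
  [0,0,-0.0005,0,0,0,0.05],
  [0,0,0,0,0,0,0.05],
  [0,0,0,0,0,0,0.05],
])

```text
t: 9.95
eef_pos: [0.4891, 0.0627, 0.0344]
tool_rot: [-0.0, 0.704, 0.71, -0.0]
contact_force: [-0.1, -0.4, -2.3]
gripper_width: 0.118
grasp_force: 59.6
```

>>> jog_arm([
  [0,0,-0.0004,0,0,0,0.05],
  [0,0,0,0,0,0,0.05],
  [0,0,0,0,0,0,0.05],
])

```text
t: 10.25
eef_pos: [0.4891, 0.0627, 0.0344]
tool_rot: [-0.0, 0.704, 0.71, -0.0]
contact_force: [-1.9, -0.7, 5.7]
gripper_width: 0.119
grasp_force: 60.5
```

Contact came at 0.0344, the height of a flat board. Now let go, rise, shut the fingers and go to the left end.

>>> jog_arm([
  [0,0,0,0,0,0,0.35],
  [0,0,0,0,0,0,0.35],
  [0,0,0,0,0,0,0.35],
  [0,0,0.01,0,0,0,0.35],
  [0,0,0.03,0,0,0,0.35],
  [0,0.02,0,0,0,0,0],
  [0,0.03,0,0,0,0,0],
  [0,0.025,0,0,0,0,0],
  [0,0,-0.01,0,0,0,0],
  [0,0,-0.01,0,0,0,0],
])

```text
t: 11.25
eef_pos: [0.4894, 0.1381, 0.0541]
tool_rot: [0.0, 0.704, 0.711, 0.0]
contact_force: [0.7, 0.2, -0.7]
gripper_width: -0.0
grasp_force: 0.0
```

>>> jog_arm([
  [0,0,-0.004,0,0,0,0],
  [0,0,0,0,0,0,0],
  [0,0,0,0,0,0,0],
  [0,0,0,0,0,0,0],
])

```text
t: 11.65
eef_pos: [0.4893, 0.1372, 0.0501]
tool_rot: [-0.0, 0.704, 0.71, -0.0]
contact_force: [-0.3, -0.7, -0.4]
gripper_width: 0.002
grasp_force: 0.0
```

```bash
python3 - <<'E'
from h import *
c=cam('wrist'); save(c,'w4.png')
o=bot.get_obs(); print(o['t'],o['eef_pos'],o['contact_force'])
E
```

```text
11.7 [0.48933303 0.13737507 0.05020906] [0.28991917 0.21208103 0.4992084 ]
```

View pics/w4.png

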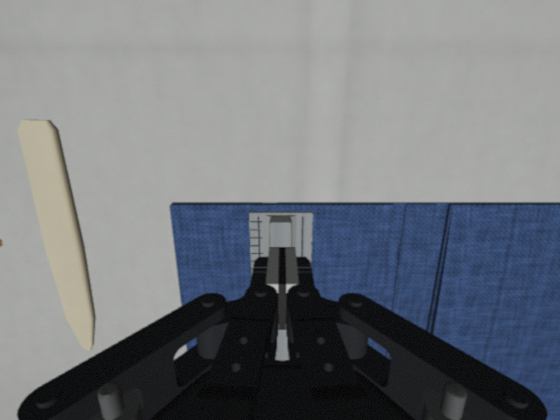

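Picture: shut fingertips above the rib (282,260), with the straightedge's end at row 213 inside the cover edge. Pressing the left end in small steps.

>>> jog_arm([
  [0,0,-0.002,0,0,0,0],
  [0,0,-0.002,0,0,0,0],
  [0,0,-0.001,0,0,0,0],
  [0,0,0,0,0,0,0],
  [0,0,-0.0005,0,0,0,0],
  [0,0,0,0,0,0,0],
])

```text
t: 12.3
eef_pos: [0.4891, 0.1378, 0.0444]
tool_rot: [-0.0, 0.704, 0.71, -0.0]
contact_force: [0.4, 0.4, -0.0]
gripper_width: 0.0
grasp_force: 0.0
```

>>> jog_arm([
  [0,0,-0.0004,0,0,0,0],
  [0,0,0,0,0,0,0],
  [0,0,0,0,0,0,0],
])

```text
t: 12.6
eef_pos: [0.4891, 0.1378, 0.0441]
tool_rot: [-0.0, 0.704, 0.71, -0.0]
contact_force: [-0.4, 0.3, 1.2]
gripper_width: 0.003
grasp_force: 0.7
```

>>> jog_arm([
  [0,0,-0.0004,0,0,0,0],
  [0,0,0,0,0,0,0],
  [0,0,0,0,0,0,0],
])

```text
t: 12.9
eef_pos: [0.4892, 0.1378, 0.0441]
tool_rot: [-0.0, 0.704, 0.71, -0.0]
contact_force: [-1.9, -0.1, 7.1]
gripper_width: 0.002
grasp_force: 3.3
```

>>> jog_arm([
  [0,0,-0.0003,0,0,0,0],
  [0,0,0,0,0,0,0],
  [0,0,0,0,0,0,0],
  [0,0,0,0,0,0,0],
  [0,0,0,0,0,0,0],
  [0,0,0,0,0,0,0],
])

```text
t: 13.5
eef_pos: [0.4892, 0.1378, 0.0441]
tool_rot: [-0.0, 0.704, 0.71, -0.0]
contact_force: [-3.6, -0.9, 10.4]
gripper_width: 0.001
grasp_force: 5.1
```

>>> jog_arm([
  [0,0,0.004,0,0,0,0],
  [0,0,0.012,0,0,0,0],
  [0,-0.04,0,0,0,0,0],
  [0,-0.045,0,0,0,0,0],
  [0,-0.04,0,0,0,0,0],
  [0,-0.025,0,0,0,0,0],
  [0,0,-0.008,0,0,0,0],
  [0,0,-0.004,0,0,0,0],
  [0,0,0,0,0,0,0],
  [0,0,0,0,0,0,0],
])

```text
t: 14.5
eef_pos: [0.4891, -0.0108, 0.0474]
tool_rot: [-0.0, 0.703, 0.711, -0.0]
contact_force: [1.0, -0.5, 0.2]
gripper_width: -0.001
grasp_force: 0.0
```

>>> jog_arm([
  [0,0,-0.001,0,0,0,0],
  [0,0,0,0,0,0,0],
  [0,0,-0.0005,0,0,0,0],
  [0,0,0,0,0,0,0],
])

```text
t: 14.9
eef_pos: [0.4891, -0.0121, 0.0458]
tool_rot: [-0.0, 0.704, 0.71, -0.0]
contact_force: [-0.4, -0.4, 0.3]
gripper_width: -0.001
grasp_force: 0.0
```

The left end stayed rigid at 10 N. Now the right end.

>>> jog_arm([
  [0,0,-0.001,0,0,0,0],
  [0,0,-0.0005,0,0,0,0],
  [0,0,0,0,0,0,0],
  [0,0,-0.0004,0,0,0,0],
  [0,0,0,0,0,0,0],
  [0,0,0,0,0,0,0],
])

```text
t: 15.5
eef_pos: [0.4891, -0.0123, 0.0441]
tool_rot: [-0.0, 0.704, 0.71, -0.0]
contact_force: [-0.8, -0.3, 4.4]
gripper_width: 0.0
grasp_force: 2.1
```

>>> jog_arm([
  [0,0,-0.0004,0,0,0,0],
  [0,0,0,0,0,0,0],
  [0,0,0,0,0,0,0],
])

```text
t: 15.8
eef_pos: [0.4891, -0.0123, 0.0441]
tool_rot: [-0.0, 0.704, 0.71, -0.0]
contact_force: [-2.4, -0.5, 10.0]
gripper_width: 0.0
grasp_force: 4.8
```

Rigid at both ends, so the near board is flat and the far one is bowed. Hold briefly, then re-grasp the straightedge.

>>> jog_arm([
  [0,0,0,0,0,0,0],
  [0,0,0,0,0,0,0],
  [0,0,0,0,0,0,0],
  [0,0,0.01,0,0,0,0],
  [0,0.03,0.02,0,0,0,0.4],
  [0,0.03,0,0,0,0,0.4],
  [0,0.015,0,0,0,0,0.4],
  [0,0,-0.01,0,0,0,0.4],
  [0,0,-0.01,0,0,0,0.4],
  [0,0,-0.008,0,0,0,0.4],
])

```text
t: 16.8
eef_pos: [0.4885, 0.0612, 0.0443]
tool_rot: [-0.0, 0.705, 0.71, -0.001]
contact_force: [0.0, -0.6, 0.5]
gripper_width: 0.404
grasp_force: 0.0
```

>>> jog_arm([
  [0,0,0,0,0,0,0.4],
  [0,0,0,0,0,0,0.4],
  [0,0,0,0,0,0,0.4],
])

```text
t: 17.1
eef_pos: [0.4892, 0.0622, 0.0456]
tool_rot: [-0.0, 0.704, 0.71, -0.0]
contact_force: [1.1, 0.0, 0.1]
gripper_width: 0.4
grasp_force: 0.0
```

>>> jog_arm([
  [0,0,-0.006,0,0,0,0.4],
  [0,0,-0.0045,0,0,0,0.4],
  [0,0,0,0,0,0,0.05],
  [0,0,0,0,0,0,0.05],
  [0,0,0,0,0,0,0.05],
  [0,0,0,0,0,0,0.05],
  [0,0,0,0,0,0,0.05],
])

```text
t: 17.8
eef_pos: [0.4889, 0.0627, 0.0349]
tool_rot: [-0.0, 0.704, 0.71, -0.0]
contact_force: [-0.5, 0.2, -1.8]
gripper_width: 0.118
grasp_force: 58.8
```

>>> jog_arm([
  [0,0,0.01,0,0,0,0.05],
  [0,0,0.025,0,0,0,0.05],
  [0,-0.02,0.025,0,0,0,0.05],
  [0.005,-0.035,0,0,0,0,0.05],
  [0.005,-0.04,0,0,0,0,0.05],
  [0.005,-0.04,0,0,0,0,0.05],
  [0.005,-0.04,0,0,0,0,0.05],
  [0,-0.035,0,0,0,0,0.05],
  [0,-0.027,0,0,0,0,0.05],
  [0,0,-0.01,0,0,0,0.05],
])

```text
t: 18.8
eef_pos: [0.5093, -0.1801, 0.0865]
tool_rot: [0.002, 0.707, 0.708, -0.001]
contact_force: [-0.1, -0.6, -3.0]
gripper_width: 0.118
grasp_force: 59.0
```

>>> jog_arm([
  [0,0,-0.02,0,0,0,0.05],
  [0,0,-0.015,0,0,0,0.05],
  [0,0,-0.01,0,0,0,0.05],
  [0,0,-0.005,0,0,0,0.05],
  [0,0,0,0,0,0,0.05],
  [0,0,0,0,0,0,0.05],
])

```text
t: 19.4
eef_pos: [0.5095, -0.1742, 0.0355]
tool_rot: [0.0, 0.704, 0.71, -0.0]
contact_force: [-0.0, 0.1, -4.6]
gripper_width: 0.116
grasp_force: 58.9
```

>>> jog_arm([
  [0,0,-0.003,0,0,0,0.05],
  [0,0,-0.002,0,0,0,0.05],
  [0,0,-0.001,0,0,0,0.05],
  [0,0,-0.0005,0,0,0,0.05],
  [0,0,0,0,0,0,0.05],
  [0,0,0,0,0,0,0.05],
])

```text
t: 20.0
eef_pos: [0.5091, -0.1743, 0.0289]
tool_rot: [-0.0, 0.704, 0.71, -0.0]
contact_force: [-2.3, -0.1, 4.6]
gripper_width: 0.113
grasp_force: 59.9
```

>>> jog_arm([
  [0,0,-0.0004,0,0,0,0.05],
  [0,0,0,0,0,0,0.05],
  [0,0,0,0,0,0,0.05],
])

```text
t: 20.3
eef_pos: [0.5091, -0.1743, 0.0289]
tool_rot: [-0.0, 0.704, 0.71, -0.0]
contact_force: [-2.4, 0.8, 10.2]
gripper_width: 0.119
grasp_force: 60.6
```

>>> jog_arm([
  [0,0,0,0,0,0,0.4],
  [0,0,0,0,0,0,0.4],
  [0,0,0,0,0,0,0.4],
  [0,0,0.01,0,0,0,0.4],
  [0,0,0.03,0,0,0,0.4],
  [0,0,0.04,0,0,0,0.5],
  [0,0.02,0.04,0,0,0,0.5],
  [0,0.04,0.04,0,0,0,0.5],
  [0,0.045,0.01,0,0,0,0.5],
  [0,0.045,0,0,0,0,0.5],
])

```text
t: 21.3
eef_pos: [0.5105, -0.0278, 0.1968]
tool_rot: [0.002, 0.705, 0.71, 0.002]
contact_force: [-0.3, 0.9, -0.5]
gripper_width: 0.5
grasp_force: 0.0
```

>>> jog_arm([
  [0,0.045,0,0,0,0,0.5],
  [0,0.045,0,0,0,0,0.5],
  [0,0.045,0,0,0,0,0.5],
  [0,0.045,0,0,0,0,0.5],
  [0,0.045,0,0,0,0,0.5],
  [0,0.03,0,0,0,0,0.5],
  [0,0.02,0,0,0,0,0.5],
  [0,0,0,0,0,0,0.5],
  [0,0,0,0,0,0,0.5],
  [0,0,0,0,0,0,0.5],
])

```text
t: 22.3
eef_pos: [0.5093, 0.2444, 0.1936]
tool_rot: [0.0, 0.705, 0.709, -0.001]
contact_force: [-0.8, -0.8, 1.1]
gripper_width: 0.5
grasp_force: 0.0
```

```bash
python3 - <<'E'
from h import *
c=cam('wrist'); np.save('w5.npy',c,allow_pickle=True)
s=cam('scene'); 
cv2.imwrite('pics/c5.png',np.vstack([cv2.resize(c['img'],(400,300)),cv2.resize(s['img'],(400,300))])[:,:,::-1])
o=bot.get_obs(); print(o['t'],o['eef_pos'],o['tool_rot'],proj(c,(.506,.318,.046)))
np.save('s5.npy',s,allow_pickle=True)
E
```

```text
22.4 [0.50940109 0.24442632 0.19360705] [ 1.44195784e-04  7.04864165e-01  7.09342122e-01 -4.91889358e-04] [279.25562571 112.18308969]
```

View pics/c5.png

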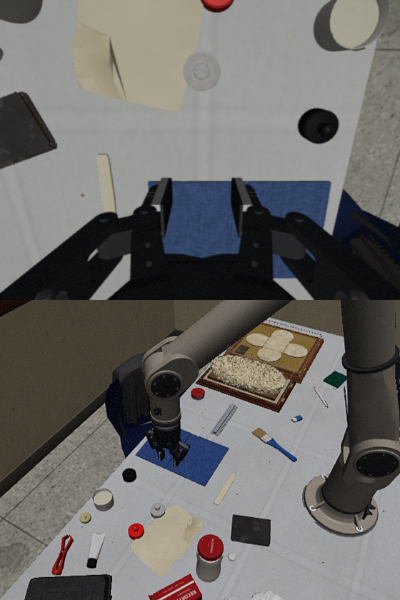

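Pictures: the straightedge lies on the bench clear of the cover, at about (225,420) in the lower half. The grey weight is at (202,70) in the upper half, which is about wrist pixel (283,98). The red and black ones are farther off.

```bash
python3 - <<'E'
from h import *
c=np.load('w5.npy',allow_pickle=True).item()
g=cv2.cvtColor(c['img'],cv2.COLOR_RGB2GRAY)[60:140,240:330]
for r0,r1,z in [(6,14,.046),(20,32,.029)]:
    h=cv2.HoughCircles(cv2.resize(g,None,fx=3,fy=3,interpolation=2),cv2.HOUGH_GRADIENT,1.5,60,param1=80,param2=15,minRadius=3*r0,maxRadius=3*r1)
    for k in h[0][:2]:
        u,v,r=k[0]/3+240,k[1]/3+60,k[2]/3; p=ray(c,(u,v),z); print(u,v,r,p.round(4),'radius m',np.linalg.norm(ray(c,(u+r,v),z)-p).round(4))
E
```

```text
282.25 99.75 11.75 [0.5085 0.328  0.046 ] radius m 0.0098Traceback (most recent call last):
  File "<stdin>", line 6, in <module>
TypeError: 'NoneType' object is not subscriptable
```

The knob comes out at (0.5085, 0.328) with a radius of about 9.8 mm, which agrees with the scene view. Approaching.

>>> jog_arm([
  [0,0.025,0,0,0,0,0.5],
  [-0.001,0.035,-0.01,0,0,0,0.5],
  [0,0.0235,-0.03,0,0,0,0.5],
  [0,0,-0.03,0,0,0,0.5],
  [0,0,-0.025,0,0,0,0.5],
  [0,0,-0.015,0,0,0,0.5],
  [0,0,0,0,0,0,0.5],
  [0,0,0,0,0,0,0.5],
  [0,0,0,0,0,0,0.5],
])

```text
t: 23.3
eef_pos: [0.5091, 0.33, 0.0851]
tool_rot: [0.0, 0.704, 0.71, 0.001]
contact_force: [-0.5, 0.2, 0.9]
gripper_width: 0.501
grasp_force: 0.0
```

```bash
python3 - <<'E'
from h import *
c=cam('wrist'); save(c,'w6.png')
o=bot.get_obs(); print(o['t'],o['eef_pos'],proj(c,(.5085,.328,.046)))
E
```

```text
23.35 [0.50904127 0.33001078 0.08507756] [281.49138283 251.70049932]
```

View pics/w6.png

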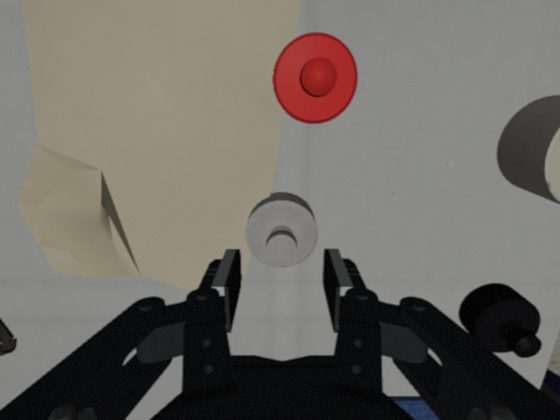

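Picture: weight body centred near (282,231), knob top near (282,241). Red is at (315,75). I'll recompute y.

```bash
python3 - <<'E'
from h import *
c=cam('wrist')
for p,z in [((282,241),.046),((282,231),.029),((282,266),.029),((282,199),.029),((247,231),.029),((318,231),.029)]: print(p,ray(c,p,z).round(4))
cv2.imwrite('pics/c7.png',cv2.resize(c['img'][180:280,230:335],None,fx=5,fy=5,interpolation=2)[:,:,::-1])
E
```

```text
(282, 241) [0.5087 0.3349 0.046 ]
(282, 231) [0.5087 0.3339 0.029 ]
(282, 266) [0.5089 0.3091 0.029 ]
(282, 199) [0.5085 0.355  0.029 ]
(247, 231) [0.4866 0.3337 0.029 ]
(318, 231) [0.5314 0.3341 0.029 ]
```

View pics/c7.png

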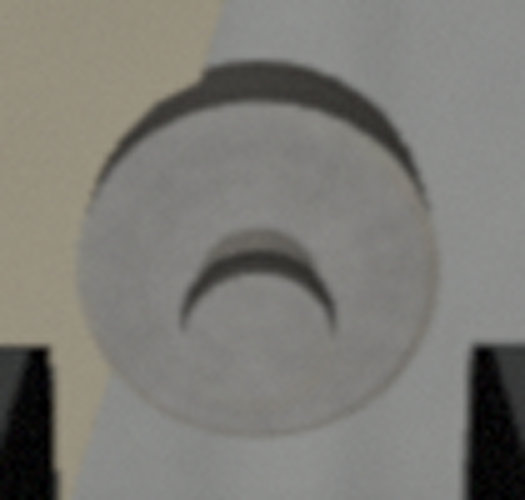

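The crop shows the body top spanning rows 200–267 and the knob centred near row 249, so y is about 0.330. That is already aligned. Descend and grip.

>>> jog_arm([
  [0,0,-0.015,0,0,0,0.5],
  [0,0,-0.01,0,0,0,0.5],
  [0,0,-0.005,0,0,0,0.5],
  [0,0,0,0,0,0,0.05],
  [0,0,0,0,0,0,0.05],
  [0,0,0,0,0,0,0.05],
  [0,0,0,0,0,0,0.05],
  [0,0,0,0,0,0,0.05],
  [0,0,0,0,0,0,0.05],
], newtons=70)

```text
t: 24.3
eef_pos: [0.5079, 0.3295, 0.0534]
tool_rot: [-0.0, 0.704, 0.71, -0.0]
contact_force: [0.1, -0.9, -4.2]
gripper_width: 0.165
grasp_force: 68.3
```

>>> jog_arm([
  [0,0,0.01,0,0,0,0.05],
  [0,0,0.02,0,0,0,0.05],
  [0,0,0.02,0,0,0,0.05],
  [0,0,0,0,0,0,0.05],
  [0,0,0,0,0,0,0.05],
])

```text
t: 24.8
eef_pos: [0.5082, 0.3296, 0.1039]
tool_rot: [-0.0, 0.704, 0.71, 0.0]
contact_force: [-0.0, -0.8, -4.4]
gripper_width: 0.165
grasp_force: 68.6
```

>>> jog_arm([
  [0,-0.02,0.025,0,0,0,0.05],
  [0.016,-0.03,0,0,0,0,0.05],
  [0.018,-0.034,0,0,0,0,0.05],
  [0.02,-0.036,0,0,0,0,0.05],
  [0.02,-0.036,0,0,0,0,0.05],
  [0.02,-0.036,0,0,0,0,0.05],
  [0.02,-0.036,0,0,0,0,0.05],
  [0.018,-0.025,0,0,0,0,0.05],
  [0.011,-0.014,0,0,0,0,0.05],
  [0,0,0,0,0,0,0.05],
])

```text
t: 25.8
eef_pos: [0.6519, 0.0593, 0.1272]
tool_rot: [0.0, 0.706, 0.709, -0.001]
contact_force: [-0.1, 0.2, -3.4]
gripper_width: 0.169
grasp_force: 69.0
```

>>> jog_arm([
  [0,0,-0.02,0,0,0,0.05],
  [0,0,-0.02,0,0,0,0.05],
  [0,0,-0.01,0,0,0,0.05],
  [0,0,-0.005,0,0,0,0.05],
  [0,0,0,0,0,0,0.05],
  [0,0,0,0,0,0,0.05],
  [0,0,0,0,0,0,0.05],
])

```text
t: 26.5
eef_pos: [0.6517, 0.0629, 0.0745]
tool_rot: [0.0, 0.704, 0.71, 0.0]
contact_force: [-0.0, 0.1, -3.2]
gripper_width: 0.165
grasp_force: 69.0
```

Descending to contact in small steps.

>>> jog_arm([
  [0,0,-0.004,0,0,0,0.05],
  [0,0,-0.003,0,0,0,0.05],
  [0,0,-0.002,0,0,0,0.05],
  [0,0,0,0,0,0,0.05],
  [0,0,0,0,0,0,0.05],
])

```text
t: 27.0
eef_pos: [0.651, 0.0626, 0.0644]
tool_rot: [-0.0, 0.704, 0.71, -0.0]
contact_force: [0.2, -0.3, -3.8]
gripper_width: 0.167
grasp_force: 69.0
```

>>> jog_arm([
  [0,0,-0.001,0,0,0,0.05],
  [0,0,0,0,0,0,0.05],
  [0,0,0,0,0,0,0.05],
])

```text
t: 27.3
eef_pos: [0.6511, 0.0626, 0.0635]
tool_rot: [-0.0, 0.704, 0.71, -0.0]
contact_force: [-0.5, 0.8, -4.0]
gripper_width: 0.163
grasp_force: 69.1
```

>>> jog_arm([
  [0,0,-0.0007,0,0,0,0.05],
  [0,0,0,0,0,0,0.05],
  [0,0,0,0,0,0,0.05],
])

```text
t: 27.6
eef_pos: [0.6514, 0.0626, 0.0633]
tool_rot: [0.0, 0.704, 0.71, 0.0]
contact_force: [0.1, -0.0, 0.7]
gripper_width: 0.164
grasp_force: 69.4
```

Contact came at about 10 mm, which confirms this board is the bowed one. Release and retreat.

>>> jog_arm([
  [0,0,0,0,0,0,0.25],
  [0,0,0,0,0,0,0.45],
  [0,0,0,0,0,0,0.45],
  [0,0,0,0,0,0,0.45],
  [0,0,0.01,0,0,0,0.45],
  [0,0,0.02,0,0,0,0.45],
  [0,0,0.04,0,0,0,0.45],
  [0,-0.02,0.04,0,0,0,0.45],
  [0,-0.03,0.02,0,0,0,0.45],
  [0,-0.03,0,0,0,0,0.45],
])

```text
t: 28.6
eef_pos: [0.6535, -0.0175, 0.1981]
tool_rot: [0.003, 0.704, 0.711, 0.003]
contact_force: [0.1, -0.4, -1.1]
gripper_width: 0.448
grasp_force: 0.0
```

>>> jog_arm([
  [0,0,0,0,0,0,0.45],
  [0,0,0,0,0,0,0.45],
  [0,0,0,0,0,0,0.45],
  [0,0,0,0,0,0,0.45],
  [0,0,0,0,0,0,0.45],
])

```text
t: 29.1
eef_pos: [0.651, -0.0161, 0.1926]
tool_rot: [-0.001, 0.703, 0.711, -0.0]
contact_force: [-0.2, -1.0, 0.0]
gripper_width: 0.45
grasp_force: 0.0
```

```bash
python3 - <<'E'
from h import *
c=cam('wrist'); o=bot.get_obs(); print(o['t'],o['eef_pos'],o['contact_force'])
m=cv2.inRange(cv2.cvtColor(c['img'],cv2.COLOR_RGB2HSV),(0,0,70),(179,60,230))
n,l,s,ce=cv2.connectedComponentsWithStats(m)
u=proj(c,(.651,.0625,.039)); print('expected body top',u)
for i in range(1,n):
    if s[i,4]>300 and np.hypot(*(ce[i]-u))<60: print(s[i],ray(c,ce[i],.039).round(4))
E
```

```text
29.15 [ 0.65097785 -0.0163811   0.19261449] [ 0.02868318 -0.27481292  0.34278974]
expected body top [283.69109103 106.31663856]
[ 257   79   55   57 2495] [0.6512 0.0619 0.039 ]
```

The weight stands upright at (0.651, 0.062), round in the image and in the middle of the far board.

```bash
python3 -c "from station import bot; print(bot.hand_in())"
```

```text
the job is handed in; nothing more can be done
None
```

The far board is the bowed one: the straightedge did not rock on the near board (10 N on each end, no movement), and the weight touched down on the far board about 10 mm up, though I did not rock-test that board itself; the straightedge is on the bench clear of the cover, the weight stands upright in the middle of the far board, and the job was handed in at about 29 s.

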